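Stow the pry lever and latch the tackle box door

TASK

Put the pry lever away in the open compartment on top of the tackle box, then swing the compartment's door over and press it down onto its sponge gasket until the latch catches and holds it shut by itself. Press with feeling: no part of the box or its thin door may be pushed with more than 22 N. Leave the scoop, the tumbler and the car chassis where they stand.

Things in the scene. Friction and masses are not known exactly. Their poses are not given: they have to be found in the camera images.
- tackle_box: Grey plastic tackle box, fixed. Deck 100 mm above the counter, x = -78 to 78 mm, y = -190 to 80 mm in its frame; drawer fronts on its +x side, black carry handle (21 mm high) on the deck towards -y. Origin on the counter under the middle of the open compartment, whose opening is 120 mm (x) by 140 mm (y) and 34 mm deep. The door hinges on the -x side, the latch is on the +x side.
- compartment_floor (a point): Centre of the compartment's floor, 66 mm above the counter and 34 mm below the deck; axes as the box's.
- door_hinge (a point): Middle of the door's hinge line, at x = -70 mm, z = 110 mm in the box's frame; the hinge line runs along the box's y; axes as the box's.
- door (a joint): Angle (rad) of the grey door: 0 = level, shut; pi/2 = upright; it opens up and back to the box's -x side. Starts at 1.75 to 1.95. It stays where left (stiff hinge). Door 150 mm from hinge line to front edge, 156 mm wide, 6 mm thick, 70 g. Coming down it meets the latch ramp at 0.03 to 0.085. Latched and let go it rests at -0.028 to 0.029; not latched, the gasket lifts it to 0.035 or more.
- pry_lever: Orange plastic pry lever lying loose on the counter, 94 mm long along its y, flat underside, about 30 g. Grip: 22 mm wide (x), 14 mm high, from y = -47 to +11 mm; beyond it the blade thins in steps to 4 mm at y = +47 mm. Origin in the middle of the underside.
- scoop: Translucent green parts scoop, 55 mm wide, 120 mm long along its y (handle towards -y), 31 mm high; origin under its middle. A bystander, to be left alone.
- tumbler: Glass tumbler of small clear bricks, 76 mm across the rim, 98 mm high; origin at the centre of its underside. A bystander, to be left alone.
- car_chassis: Blue model car chassis with four free-spinning wheels, 70 mm wide (x), about 117 mm long (y), 32 mm high; origin under its middle. A bystander, to be left alone.
- latch_mount (a point): On the box's +x face, middle of the black snap latch, 70 mm above the counter. The springy tongue, 40 mm wide, stands 8 to 16 mm out from here and up to about 135 mm above the counter; its ramped beak reaches 3.5 mm over the shut door's front edge. Its slotted plate is screwed on up to 4 mm higher or lower from start to start: unmeasured, so the catch must be felt.
- gasket_front (a point): On the deck, 100 mm above the counter, under the middle of the front (+x) run of the black sponge gasket round the opening. This run stands 12.5 mm above the deck and pushes the door up with about 0.8 N per mm that it is squeezed; it first touches the door at about 0.047 rad.
- thumb_patch (a point): Centre of the dark patch (26 by 50 mm) on the door's outer face where to press, 127 mm from the hinge line, 2 mm beyond its plane; z is the outward normal. Pressed here the edge rides the ramp (8 to 13 N), eases, passes under the beak against the gasket (up to 10 N) and 1.5 mm lower meets a hard ledge: a slow push to 15 N suffices in every case. Nearer the hinge it takes more.
- latch (a joint): Angle (rad) of the latch's springy tongue: 0 = upright, at rest, as it starts and as it is once it has caught; grows up to 0.09 as the door's edge pushes it outwards on the way down.
There are look-alikes about, which are no part of the job. Of the things shaped like the pry_lever, the orange one is meant.

How it is judged:
By the outcome, as a careful person would: the job done as asked, in the order asked, and still so for the second after the job is handed in, with the robot touching nothing.
It also fails if it takes over 58 s, if anything falls off the work surface, if the arm or the gripper's body presses on something with over 40 N, if the wrist force passes 120 N, or if a joint passes its speed limit or range.

ROBOT

A 7-joint arm with a two-finger parallel gripper is mounted at the origin on the work surface. World frame = base frame: x ahead of the robot, y to its left, z up, the work surface at z = 0. Lengths are in mm, angles in rad, forces in N, time in s.
With the tool pointing down it reaches from about 400 to 875 mm from the base axis. Payload 4.4 kg.
Tool frame: the origin (TCP) lies on the centre line of the jaws, within the pads' length; the fingertips stand 8 mm ahead of it and the grasp point (between the pads) lies 11 mm behind it; x points along the fingers, z is the direction in which the jaws open and shut, and the axes are right-handed (so a half turn about x gives the same grasp; the last joint's range is limited). The gripper opens to 85 mm and grips with 20 to 120 N. Pads are 22 mm wide; open, the fingers measure 114 mm over their backs; the gripper's body (76 mm by 85 mm) begins 54 mm behind the grasp point. The pads swing forward as they close: fully open they stand 13 mm farther back than shut.
Start: joints at [1.042, 0.628, 0.038, 1.517, -0.027, 0.996, -0.02], TCP at [290.224, -581.625, 239.313] pointing down, gripper open.
Joint ranges: [-3.06, 3.06], [-0.37, 2.12], [-1.25, 1.32], [0.18, 2.47], [-1.1, 4.24], [0.23, 1.98], [-2.94, 2.94]. Speed limits (rad/s): [2.57, 2.57, 3.14, 3.14, 3.14, 3.14, 3.14].

INTERFACE

Orientations are given as [roll, pitch, yaw] about the fixed x, y, z axes, in that order (R = Rz(yaw) Ry(pitch) Rx(roll)).
In Python, from cell import ctrl, get_image, camera_params gives the robot as it stands. The module is installed in compiled form; this text tells all that it offers.
- The arm moves only by the shell command python3 -m handwheel 'ROWS'. ROWS is text: rows parted by semicolons, each of 7 numbers parted by spaces: the opening, from -1 (shut) to 1 (fully open), then the shift along the tool's x, y, z in mm, then the turn, a rotation vector about the tool's x, y, z in rad. In form: grip x y z wx wy wz; .... A call has 1 to 10 rows; each row shifts and turns the pose as measured when the row begins, along the tool's axes as they then stand; what a row does not reach is not made up. A row lasts 1/10 s, in which the tool goes at most 50 mm and 8.59 degrees, less where a joint would pass 70% of its speed; a pose out of reach is approached as far as the arm can. A call with a gripper value outside its range is refused whole. The fingers move at their own pace and stop on an object; the grip force is fixed at half the most. Time passes only in rows, so rows that do not move let the fingers close. It gives the time, the measured TCP pose, the force and the opening at its end, in the units of the state.
- ctrl.read_state(): the state, without advancing time (a new reading comes with each control period).
- get_image(name): name is "scene" or "top"; returns the picture (480x640x3 uint8, blue, green, red); there is no depth.
- camera_params(name): a dict with "fx", "fy", "cx", "cy" (pixels), "k1" (the pictures are not rectified: a ray, as slopes to the right and down, at radius r is drawn at 1 + k1 r^2 times it, then the intrinsics apply), "eye" and "orientation" of the camera in the world. Camera axes: x right, y up, looking along -z (the intrinsics and any distortion apply to the point x, -y, -z); pixel columns grow to the right and rows downward; lengths in mm; the calibration is good to about 2 mm. A picture is of the moment at which its call begins. camera_params takes no time and is no camera call.
- ctrl.finish_job(): hands the job in, once; it reports no verdict.
The state is a dict: "clock": time; "qpos": joint angles; "qd": joint speeds; "tau": joint torques, N m; "eef_pos": TCP position; "tool_rot": TCP orientation; "force": force on the tool from outside, world axes, zero at the start; "torque": the same for the moment, N m; "width": finger opening in mm.
Only numpy, scipy, OpenCV 4.12 (cv2) and the standard library are available. Lean on these libraries where they do the work, as an engineer would, in place of code of your own. Each camera call takes 0.05 s, during which the arm holds its last target.

## Working session

There is one attempt and no reset: what is moved stays moved. The work goes in short steps, Python scripts to look and compute and a shell command to move; the robot and the scene stay as the last step left them, time stands still between calls to the robot, and variables do not carry over. Pictures are saved under pics/ and viewed, and the job is handed in when it is done.

```bash
mkdir -p pics; ls
python3 - <<'E'
from cell import ctrl,get_image,camera_params
import cv2
for n in ("scene","top"):
    cv2.imwrite(f"pics/{n}0.png",get_image(n)); print(n,camera_params(n))
print(ctrl.read_state())
E
```

```text
pics
scene {'fx': 466.81507479756164, 'fy': 466.81507479756164, 'cx': 315.8019927644591, 'cy': 240.36700440790588, 'k1': 0.026720323196462, 'eye': array([1417.53880526,  364.05235037,  736.4815712 ]), 'orientation': array([ 0.98317615, -0.02041775,  1.99301588])}
top {'fx': 543.5741691760029, 'fy': 543.5741691760029, 'cx': 319.60666762633207, 'cy': 238.746266402968, 'k1': -0.020750128763582922, 'eye': array([ 383.18016881,  -17.04884069, 1175.86217313]), 'orientation': array([ 1.45123912e-01,  6.17810406e-04, -1.56995363e+00])}
{'clock': 0.1, 'qpos': array([ 1.04221122,  0.62926703,  0.0384593 ,  1.51827415, -0.02697752,
        0.9963156 , -0.0200089 ]), 'qd': array([-9.83725847e-05, -3.46800974e-03,  1.22406680e-03, -1.96124008e-03,
       -2.36462570e-04,  7.71466983e-04,  5.47470013e-04]), 'tau': array([ 3.66583321e-03, -5.64516163e+01,  1.23093780e+00, -1.93967897e+01,
        1.13694239e-02,  5.48300755e-03,  5.35079334e-05]), 'eef_pos': array([ 289.95269091, -581.12339618,  238.47067132]), 'tool_rot': array([-3.11519037,  1.56905056,  2.05997515]), 'force': array([ 0.67784527, -0.06121173,  0.53694644]), 'torque': array([0.09973213, 0.03394918, 0.03775895]), 'width': 85.34757516846727}
```

View pics/scene0.png

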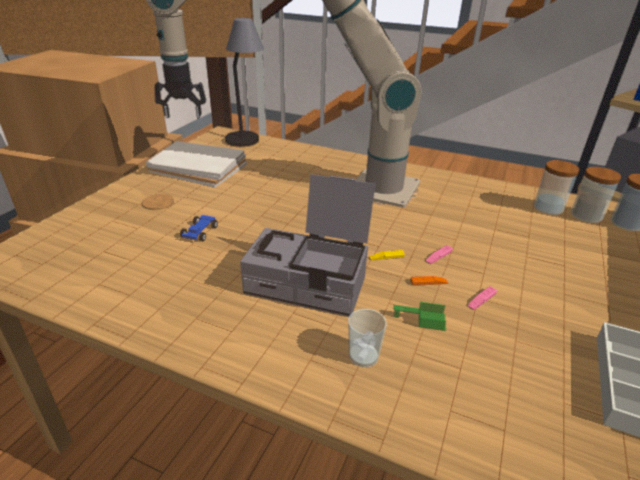

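View pics/top0.png

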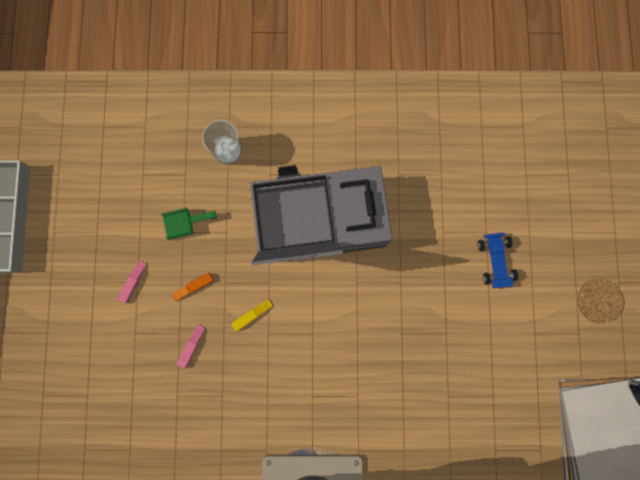

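Top view: world +x is up in the image and +y is left. The orange lever is at about (193,286), the box opening is centred near (295,215), and the latch is at (288,172). I'll enlarge these for precise pixels.

```bash
cat > h.py <<'E'
import numpy as np, cv2
from cell import camera_params
from scipy.spatial.transform import Rotation as R
def proj(n,P):
    c=camera_params(n); r=R.from_euler('xyz',c['orientation'])
    q=r.inv().apply(np.atleast_2d(P)-c['eye']); a=q[:,0]/-q[:,2]; b=-q[:,1]/-q[:,2]
    s=1+c['k1']*(a*a+b*b); return np.c_[c['cx']+c['fx']*a*s,c['cy']+c['fy']*b*s]
def unproj(n,uv,z):
    c=camera_params(n); r=R.from_euler('xyz',c['orientation']); out=[]
    for (u,v),zz in zip(np.atleast_2d(uv),np.broadcast_to(z,len(np.atleast_2d(uv)))):
        a0=(u-c['cx'])/c['fx']; b0=(v-c['cy'])/c['fy']; a,b=a0,b0
        for _ in range(20):
            s=1+c['k1']*(a*a+b*b); a,b=a0/s,b0/s
        d=r.apply([a,-b,-1]); out.append(c['eye']+d*(zz-c['eye'][2])/d[2])
    return np.array(out)
E
python3 - <<'E'
import cv2
t=cv2.imread('pics/top0.png'); s=cv2.imread('pics/scene0.png')
cv2.imwrite('pics/tc1.png',cv2.resize(t[155:275,240:400],None,fx=5,fy=5,interpolation=cv2.INTER_CUBIC))
cv2.imwrite('pics/tc2.png',cv2.resize(t[250:350,160:290],None,fx=6,fy=6,interpolation=cv2.INTER_CUBIC))
cv2.imwrite('pics/sc1.png',cv2.resize(s[170:320,235:395],None,fx=4,fy=4,interpolation=cv2.INTER_CUBIC))
from h import *
hsv=cv2.cvtColor(t,cv2.COLOR_BGR2HSV)
m=cv2.inRange(hsv,(5,200,120),(16,255,255)); m[:250]=0; m[310:]=0; m[:,:165]=0;m[:,225:]=0
print(cv2.countNonZero(m)); p=cv2.findNonZero(m); print(cv2.minAreaRect(p), cv2.boxPoints(cv2.minAreaRect(p)))
E
```

```text
364
((191.96559143066406, 286.3646545410156), (9.414267539978027, 42.53352737426758), 61.69924545288086) [[171.00916 292.30273]
 [208.45871 272.13757]
 [212.92203 280.42657]
 [175.47247 300.59174]]
```

View pics/tc1.png

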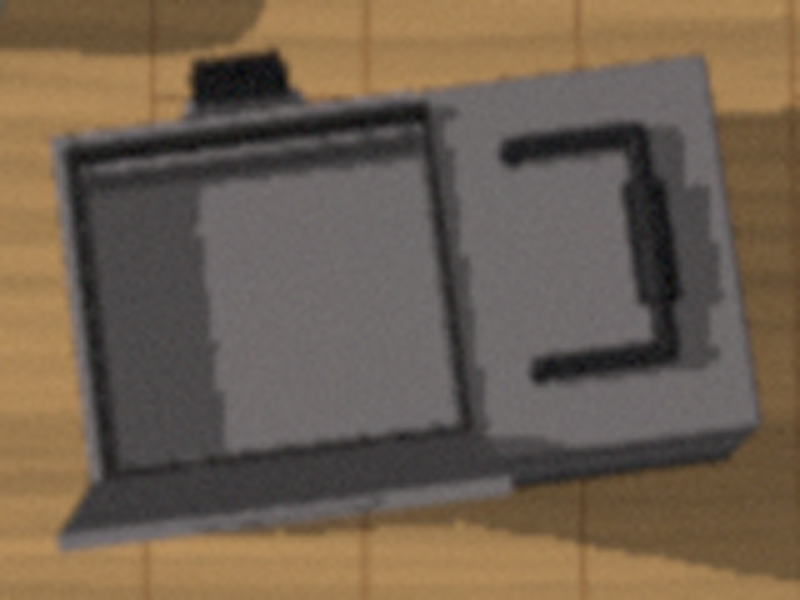

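View pics/tc2.png

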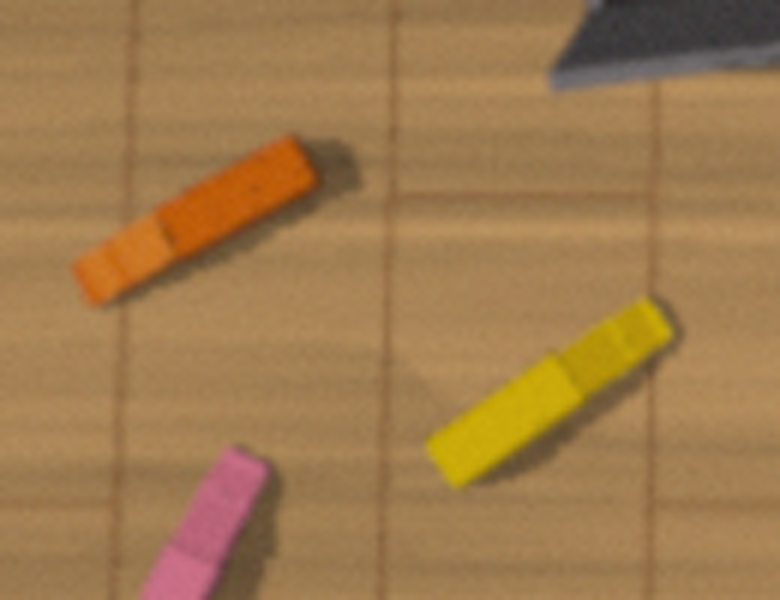

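View pics/sc1.png

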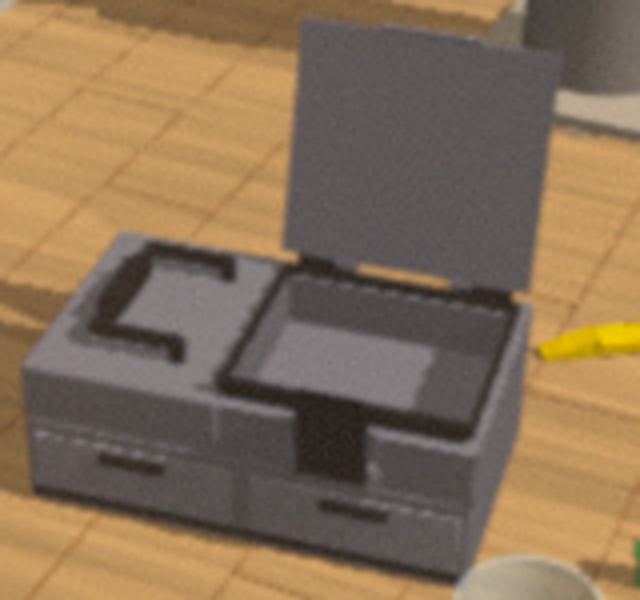

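```bash
cat > fit.py <<'E'
from h import *
from scipy.optimize import least_squares
def Rz(a): return R.from_euler('z',a)
tp={(78,80,100):(55,140),(78,-190,100):(705,57),(-78,-190,100):(757,425)}
sp={(78,-190,100):(25,370),(-78,-190,100):(125,235),(78,80,100):(478,455)}
dt={(150,78):(62,540),(150,-78):(512,487)}   # top pic, door free edge
ds={(150,-78):(303,20),(150,78):(560,55)}
T=lambda p:(240+p[0]/5,155+p[1]/5); S=lambda p:(235+p[0]/4,170+p[1]/4)
def door(p,th,off=3): 
    return np.array([-70+p[0]*np.cos(th)-off*np.sin(th),p[1],110+p[0]*np.sin(th)+off*np.cos(th)])
def f(v,full=False):
    x,y,a,th=v; W=lambda P:Rz(a).apply(P)+[x,y,0]; r=[]
    for P,p in tp.items(): r.append(proj('top',W(P))[0]-T(p))
    for P,p in sp.items(): r.append(proj('scene',W(P))[0]-S(p))
    for P,p in dt.items(): r.append(proj('top',W(door(P,th,0)))[0]-T(p))
    for P,p in ds.items(): r.append(proj('scene',W(door(P,th,0)))[0]-S(p))
    return np.array(r) if full else np.ravel(r)
if __name__=='__main__':
    s=least_squares(f,[480,30,0.1,1.85]); print(s.x); print(f(s.x,True).round(2))
    U=lambda p:(160+p[0]/6,250+p[1]/6)
    lp={(11,-47,14):(318,183),(-11,-47,14):(292,135),(11,11,14):(177,256),(-11,11,14):(157,213),(11,47,4):(98,305),(-11,47,4):(73,268)}
    for sg in(1,-1):
        def g(v,full=False):
            r=[proj('top',Rz(v[2]).apply((sg*P[0],P[1],P[2]))+[v[0],v[1],0])[0]-U(p) for P,p in lp.items()]
            return np.array(r) if full else np.ravel(r)
        l=least_squares(g,[350,200,2.0]); print(l.x,l.cost); print(g(l.x,True).round(2))
    for n,uv,z in(("tumbler",(222,130),98),("scoop",(178,223),0),("scooph",(215,215),15)): print(n,unproj('top',[uv],z))
E
python3 fit.py
```

```text
[5.89806907e+02 3.76531808e+01 1.33705207e-01 1.81032987e+00]
[[-1.99 -0.79]
 [-0.6  -1.28]
 [ 0.6   0.08]
 [-1.98 -2.29]
 [-1.68 -2.63]
 [-0.44 -0.68]
 [-1.78  0.66]
 [-0.89 -0.81]
 [-0.46 -2.52]
 [ 0.17 -1.71]]
[449.00991417 256.04720246   0.51652363] 252.14783054458508
[[-3.89 -8.97]
 [ 5.25  7.97]
 [-4.34 -7.79]
 [ 3.76  8.37]
 [-4.84 -7.42]
 [ 4.03  7.7 ]]
[448.96716532 256.03307141   0.516083  ] 4.697432318308312
[[ 0.92 -0.  ]
 [ 0.45 -0.94]
 [ 0.43  1.22]
 [-1.   -0.61]
 [-0.14  1.54]
 [-0.67 -1.25]]
tumbler [[767.81136483 185.77081936  98.        ]]
scoop [[589.79296867 295.24465696   0.        ]]
scooph [[604.84764507 211.29114857  15.        ]]
```

```bash
cat > ov.py <<'E'
from fit import *
def wire(v,lev=None):
    x,y,a,th=v; W=lambda P:Rz(a).apply(np.array(P,float))+[x,y,0]; L=[]
    b=[(78,80),(78,-190),(-78,-190),(-78,80)]
    for z in(0,100): L.append(W([(p[0],p[1],z) for p in b+b[:1]]))
    for p in b: L.append(W([(*p,0),(*p,100)]))
    o=[(60,70),(60,-70),(-60,-70),(-60,70),(60,70)]
    for z in (100,66): L.append(W([(*p,z) for p in o]))
    for off in(-3,3):
        L.append(W([door(p,th,off) for p in[(0,78),(150,78),(150,-78),(0,-78),(0,78)]]))
    L.append(W([(94,20,135),(94,-20,135),(86,-20,135),(86,20,135),(94,20,135)]))
    if lev is not None:
        x2,y2,a2=lev
        L.append(Rz(a2).apply([(11,-47,14),(11,11,14),(11,47,4),(-11,47,4),(-11,11,14),(-11,-47,14),(11,-47,14)])+[x2,y2,0])
    return L
def overlay(img,n,L,box,k,out):
    x0,y0,x1,y1=box; im=cv2.resize(img[y0:y1,x0:x1],None,fx=k,fy=k,interpolation=cv2.INTER_CUBIC)
    for l in L:
        uv=(proj(n,l)-[x0,y0]+.5)*k-.5
        cv2.polylines(im,[np.round(uv).astype(int)],False,(0,255,0),1)
    cv2.imwrite(out,im)
E
python3 - <<'E'
from ov import *
import fit
t=cv2.imread('pics/top0.png'); s=cv2.imread('pics/scene0.png')
w=np.array([1]*6+[0]*6+[0,0,0,0]+[0]*4)
a=least_squares(lambda v:f(v)*np.r_[np.ones(6),np.zeros(6),np.ones(4),np.zeros(4)],[590,37,.13,1.8]); print(a.x,a.cost)
b=least_squares(lambda v:f(v)*np.r_[np.zeros(6),np.ones(6),np.zeros(4),np.ones(4)],[590,37,.13,1.8]); print(b.x,b.cost)
L=wire(a.x,(449,256,.516))
overlay(t,'top',L,(160,155,400,305),3,'pics/o1.png'); overlay(s,'scene',L,(235,160,455,320),3,'pics/o2.png')
E
```

```text
[5.88848014e+02 3.57427073e+01 1.31276429e-01 1.80519146e+00] 3.1180343476819328
[5.93656285e+02 4.27581367e+01 1.37308552e-01 1.74238825e+00] 4.0673335507542
```

View pics/o1.png

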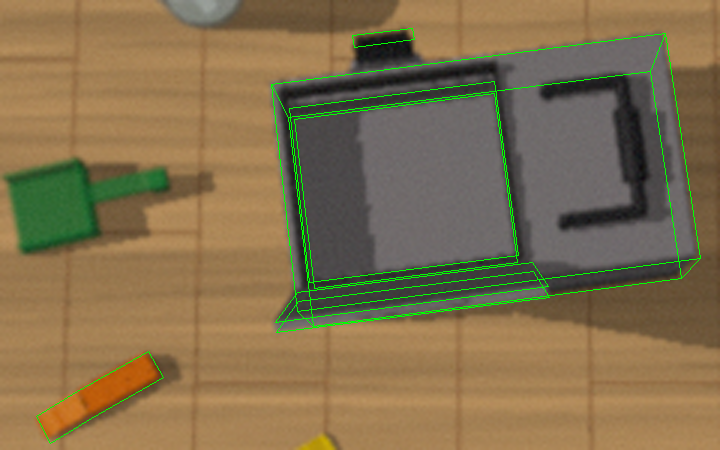

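View pics/o2.png

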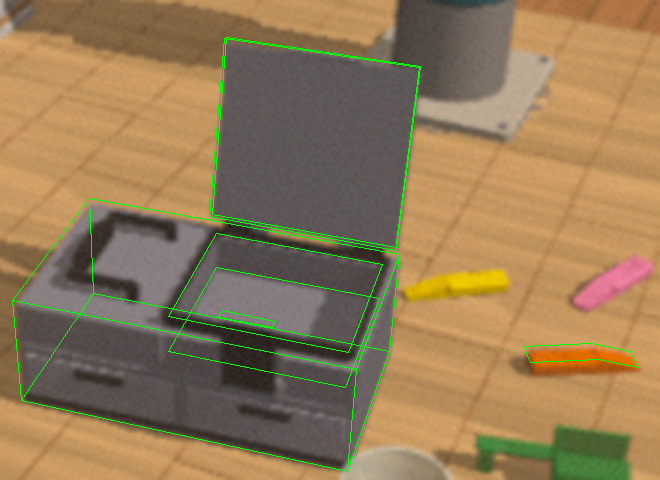

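```bash
cat > plan.py <<'E'
from h import *
from cell import ctrl
np.set_printoptions(suppress=True,precision=3)
def down(phi):  # tool x down, tool z (jaw) along heading phi
    x=np.array([0,0,-1.]); z=np.array([np.cos(phi),np.sin(phi),0]); return R.from_matrix(np.c_[x,np.cross(z,x),z])
def st():
    s=ctrl.read_state(); r=R.from_euler('xyz',s['tool_rot']); return s,np.array(s['eef_pos']),r
def plan(P,Rt,n,p0=None,r0=None):
    if p0 is None: _,p0,r0=st()
    w=(r0.inv()*Rt).as_rotvec(); print('total rotvec',w,'deg/row',np.degrees(np.linalg.norm(w))/n,'mm/row',np.linalg.norm(P-p0)/n)
    for i in range(n):
        r=r0*R.from_rotvec(w*i/n); print(np.r_[r.inv().apply((P-p0)/n),w/n].round(3))
    return P,Rt
E
python3 - <<'E'
from plan import *
s,p,r=st(); print(p,r.as_matrix()); z=r.as_matrix()[:,2]; print('jaw heading',np.arctan2(z[1],z[0]))
for ph in(.516,.516-np.pi): print(ph,(r.inv()*down(ph)).as_rotvec())
E
```

```text
[ 289.953 -581.123  238.471] [[-0.001  0.895  0.446]
 [ 0.002  0.446 -0.895]
 [-1.    -0.    -0.002]]
jaw heading -1.1080198323785004
0.516 [-1.624 -0.001 -0.001]
-2.625592653589793 [ 1.518 -0.001  0.001]
```

```bash
python3 -m handwheel '0.1 -12 44 -7 -0.073 0 0;0.1 -12 44 -7 -0.073 0 0;0.1 -12 44 -7 -0.073 0 0;0.1 -12 44 -7 -0.073 0 0;0.1 -12 44 -7 -0.073 0 0;0.1 -12 44 -7 -0.073 0 0;0.1 -12 44 -7 -0.073 0 0;0.1 -12 44 -7 -0.073 0 0;0.1 0 44 -7 -0.073 0 0;0.1 0 44 -7 -0.073 0 0'
python3 - <<'E'
from plan import *
s,p,r=st(); z=r.as_matrix()[:,2]; print(p,np.hypot(*p[:2]),np.arctan2(p[1],p[0]),np.arctan2(z[1],z[0]),s['qpos'])
E
```

```text
clock: 1.1
eef_pos: [544.3, -219.9, 331.0]
tool_rot: [-3.1, 1.56, 2.818]
force: [0.2, 0.0, -0.4]
width: 47.2
[ 544.312 -219.853  331.046] 587.0357531223924 -0.3838725401011523 -0.3656459205950858 [ 0.46   0.46  -0.193  1.56   0.093  1.142 -0.118]
```

```bash
python3 -m handwheel '0.1 0 47 -9 -0.086 0 0;0.1 0 47 -9 -0.086 0 0;0.1 0 47 -9 -0.086 0 0;0.1 0 47 -9 -0.086 0 0;0.1 0 47 -9 -0.086 0 0;0.1 0 47 -9 -0.086 0 0;0.1 0 47 -9 -0.086 0 0;0.1 0 47 -9 -0.086 0 0;0.1 10 47 -9 -0.086 0 0;0.1 15 30 -9 -0.086 0 0'
python3 - <<'E'
from plan import *
s,p,r=st(); z=r.as_matrix()[:,2]; print(p,np.arctan2(z[1],z[0]),s['qpos'])
P=np.array([455,245.6,70]); plan(P,down(.516),6)
E
```

```text
clock: 2.1
eef_pos: [444.6, 236.8, 307.2]
tool_rot: [1.806, 1.559, 2.34]
force: [-0.0, 0.5, -0.4]
width: 47.3
[444.578 236.797 307.183] 0.5343519135266096 [-0.158  0.379 -0.527  1.813  0.207  1.009 -0.231]
total rotvec [ 0.018 -0.003 -0.011] deg/row 0.20846554572946266 mm/row 39.59591633923649
[39.526 -0.077  2.351  0.003 -0.    -0.002]
[39.527  0.006  2.333  0.003 -0.    -0.002]
[39.528  0.088  2.314  0.003 -0.    -0.002]
[39.529  0.171  2.294  0.003 -0.    -0.002]
[39.53   0.254  2.275  0.003 -0.    -0.002]
[39.53   0.337  2.255  0.003 -0.    -0.002]
```

```bash
python3 -m handwheel '0.1 40 0 2 0.003 0 -0.002;0.1 40 0 2 0.003 0 -0.002;0.1 40 0 2 0.003 0 -0.002;0.1 40 0 2 0.003 0 -0.002;0.1 40 0 2 0.003 0 -0.002;0.1 30 0 2 0.003 0 -0.002;0.1 0 0 0 0 0 0'
python3 - <<'E'
from ov import *
from plan import *
from cell import get_image
s,p,r=st(); z=r.as_matrix()[:,2]; print(p,np.arctan2(z[1],z[0]),s['width'])
a=r.apply([[8,0,-24],[8,0,24],[-60,0,24],[-60,0,-24],[8,0,-24]])+p
L=wire([589,36,.131,1.805],(449,256,.516))+[a]
t=get_image('top'); c=get_image('scene'); cv2.imwrite('pics/t1.png',t);cv2.imwrite('pics/s1.png',c)
overlay(t,'top',L,(130,220,260,320),5,'pics/o3.png'); overlay(c,'scene',L,(370,210,500,310),5,'pics/o4.png')
E
```

```text
clock: 2.8
eef_pos: [448.7, 251.3, 68.9]
tool_rot: [2.317, 1.568, 2.848]
force: [-0.8, -1.3, 0.8]
width: 46.9
[448.703 251.303  68.891] 0.5310159875726728 46.94000708286508
```

View pics/o3.png

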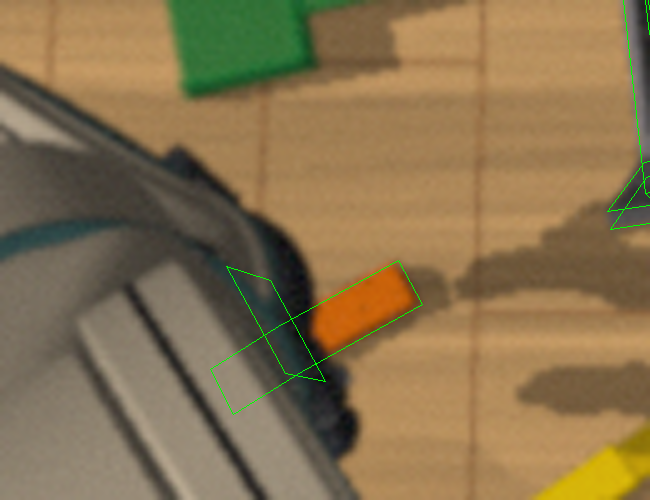

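View pics/o4.png

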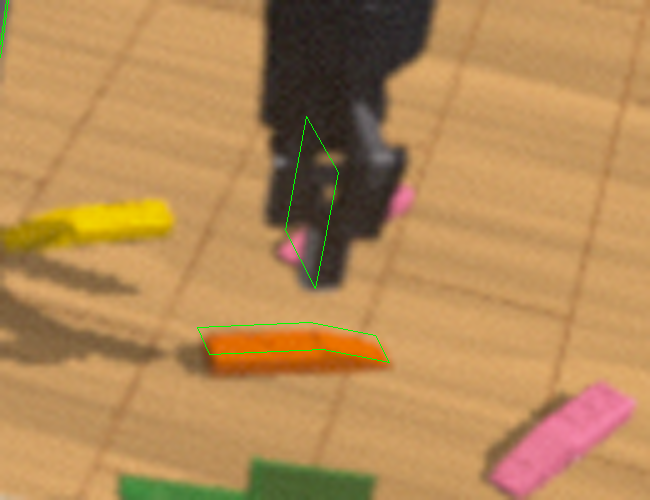

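```bash
python3 -m handwheel '0.1 15 -4 1 0.015 0 0;0.1 15 -4 1 0 0 0;0.1 12 0 0 0 0 0;0.1 6 0 0 0 0 0;0.1 4 0 0 0 0 0;0.1 0 0 0 0 0 0'
python3 - <<'E'
from plan import *
s,p,r=st(); z=r.as_matrix()[:,2]; print(p,np.arctan2(z[1],z[0]),s['width'],s['force'])
E
```

```text
clock: 3.5
eef_pos: [462.7, 250.7, 27.8]
tool_rot: [0.18, 1.55, 0.694]
force: [-0.2, -0.7, 0.1]
width: 47.0
[462.679 250.655  27.765] 0.513906873041971 46.997972193421404 [-0.246 -0.725  0.082]
```

```bash
python3 -m handwheel '0.1 0 0 0 0 0 0;0.1 0 0 0 0 0 0'
python3 - <<'E'
from plan import *
s,p,r=st(); z=r.as_matrix()[:,2]; print(p,np.arctan2(z[1],z[0]),s['width'],s['force'],r.as_matrix()[:,0])
plan(np.array([454.9,245.6,14]),down(.516),1)
E
```

```text
clock: 3.7
eef_pos: [463.0, 251.3, 28.7]
tool_rot: [0.179, 1.548, 0.693]
force: [0.5, -1.3, -0.0]
width: 47.1
[462.988 251.255  28.67 ] 0.5143173988656501 47.09152678079026 [ 0.534 -1.313 -0.004] [ 0.017  0.014 -1.   ]
total rotvec [-0.002  0.022 -0.004] deg/row 1.2940630551004955 mm/row 17.680438529422542
[ 14.444  -1.002 -10.146  -0.002   0.022  -0.004]
```

```bash
python3 -m handwheel '0.1 0 -1 -5 0 0.022 -0.004;0.1 0 0 -5 0 0 0;0.1 5 0 0 0 0 0;0.1 0 0 0 0 0 0'
python3 - <<'E'
from plan import *
s,p,r=st(); plan(np.array([454.9,245.6,12]),down(.516),1); print(p,s['force'])
E
```

```text
clock: 4.1
eef_pos: [454.2, 245.1, 23.9]
tool_rot: [-2.911, 1.57, -2.397]
force: [-0.6, 0.4, 0.1]
width: 46.8
total rotvec [-0.002 -0.001  0.   ] deg/row 0.11186733275138531 mm/row 11.957517724720661
[11.927  0.078  0.844 -0.002 -0.001  0.   ]
[454.212 245.124  23.928] [-0.606  0.415  0.121]
```

```bash
python3 -m handwheel '0.1 6 0 0.8 0 0 0;0.1 4 0 0 0 0 0;0.1 1.5 0 0 0 0 0;0.1 0 0 0 0 0 0'
python3 - <<'E'
from plan import *
s,p,r=st(); print(p,s['force'])
E
python3 -m handwheel '-0.3 0 0 0 0 0 0;-0.8 0 0 0 0 0 0;-0.8 0 0 0 0 0 0;-0.8 0 0 0 0 0 0;-0.8 0 0 0 0 0 0'
```

```text
clock: 4.5
eef_pos: [454.7, 245.5, 10.8]
tool_rot: [-2.989, 1.569, -2.475]
force: [-0.1, 0.8, 0.1]
width: 47.1
[454.748 245.488  10.842] [-0.119  0.837  0.113]
clock: 5.0
eef_pos: [455.0, 245.8, 11.4]
tool_rot: [-2.778, 1.57, -2.263]
force: [-0.8, -0.1, -0.1]
width: 20.3
```

```bash
python3 -m handwheel '-0.8 -5 0 0 0 0 0;-0.8 -20 0 0 0 0 0;-0.8 -40 0 0 0 0 0;-0.8 -45 0 0 0 0 0;-0.8 -45 0 0 0 0 0;-0.8 -45 0 0 0 0 0;-0.8 -45 0 0 0 0 0;-0.8 -45 0 0 0 0 0;-0.8 -30 0 0 0 0 0;-0.8 0 0 0 0 0 0'
python3 - <<'E'
from plan import *
from cell import get_image
s,p,r=st(); print(p,s['width'],s['force'],s['qpos'])
c=get_image('scene'); cv2.imwrite('pics/s2.png',cv2.resize(c[60:300,300:560],None,fx=2.5,fy=2.5))
s,p,r=st()
plan(np.array([591.6,26,330]),down(.131),9)
E
```

```text
clock: 6.0
eef_pos: [453.4, 245.6, 346.5]
tool_rot: [-2.719, 1.568, -2.202]
force: [-0.3, 0.8, -0.1]
width: 20.2
[453.396 245.622 346.496] 20.182206591689255 [-0.338  0.843 -0.068] [-0.162  0.361 -0.544  1.721  0.206  1.119 -0.252]
total rotvec [ 0.386 -0.006  0.003] deg/row 2.458346747118467 mm/row 28.860319640705896
[  1.666 -28.778   1.404   0.043  -0.001   0.   ]
[  1.659 -28.692   2.636   0.043  -0.001   0.   ]
[  1.653 -28.553   3.863   0.043  -0.001   0.   ]
[  1.647 -28.361   5.083   0.043  -0.001   0.   ]
[  1.642 -28.118   6.293   0.043  -0.001   0.   ]
[  1.638 -27.823   7.492   0.043  -0.001   0.   ]
[  1.635 -27.476   8.678   0.043  -0.001   0.   ]
[  1.633 -27.079   9.847   0.043  -0.001   0.   ]
[  1.632 -26.633  10.998   0.043  -0.001   0.   ]
```

View pics/s2.png

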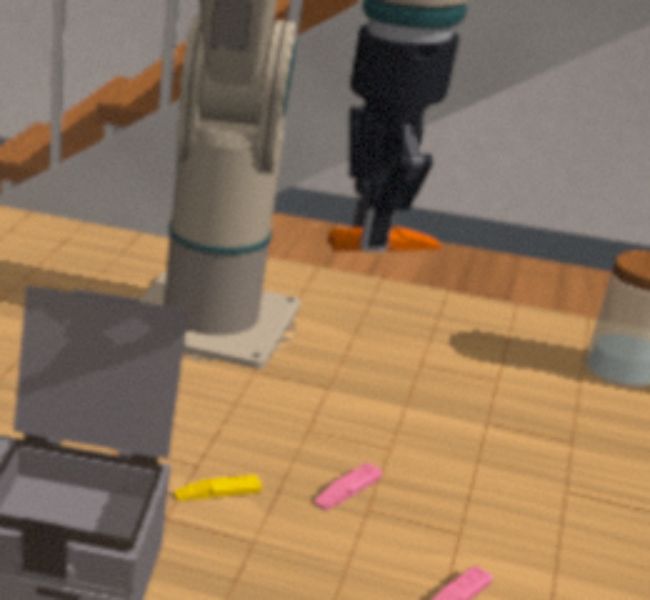

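The scene view shows the lever held level at about (385,238) in the crop, with the grip between the fingertips. I'm carrying it over the compartment.

```bash
python3 -m handwheel '-0.8 0 -29 1 0.043 0 0;-0.8 1 -29 3 0.043 0 0;-0.8 1 -29 4 0.043 0 0;-0.8 1 -28 5 0.043 0 0;-0.8 1 -28 6 0.043 0 0;-0.8 1 -28 7 0.043 0 0;-0.8 1 -27 9 0.043 0 0;-0.8 1 -27 10 0.043 0 0;-0.8 1 -27 11 0.043 0 0;-0.8 0 0 0 0 0 0'
python3 - <<'E'
from plan import *
s,p,r=st(); print(p,s['width'],s['force'],s['qpos'])
plan(np.array([591.6,26,150]),down(.131),5)
E
```

```text
clock: 7.05
eef_pos: [585.5, 13.6, 320.8]
tool_rot: [-2.902, 1.537, -2.782]
force: [-0.9, -0.6, 0.1]
width: 20.2
[585.476  13.574 320.813] 20.219301361904602 [-0.941 -0.563  0.109] [ 0.154  0.492 -0.364  1.556  0.191  1.162 -0.132]
total rotvec [-0.011 -0.033  0.008] deg/row 0.4110435765698849 mm/row 34.27469680488874
[34.073  2.597  2.648 -0.002 -0.007  0.002]
[34.094  2.538  2.426 -0.002 -0.007  0.002]
[34.114  2.479  2.205 -0.002 -0.007  0.002]
[34.132  2.42   1.983 -0.002 -0.007  0.002]
[34.148  2.362  1.761 -0.002 -0.007  0.002]
```

```bash
python3 -m handwheel '-0.8 34 3 3 -0.002 -0.007 0.002;-0.8 34 3 3 -0.002 -0.007 0.002;-0.8 34 3 2 -0.002 -0.007 0.002;-0.8 34 3 2 -0.002 -0.007 0.002;-0.8 28 0 0 0 0 0;-0.8 0 0 0 0 0 0;-0.8 0 0 0 0 0 0'
python3 - <<'E'
from ov import *
from plan import *
from cell import get_image
s,p,r=st(); print(p,s['width'],s['force'])
a=r.apply([[8,-11,-10],[8,-11,10],[8,11,10],[8,11,-10],[8,-11,-10]])+p
L=wire([590,38,.132,1.805])+[a]
t=get_image('top'); c=get_image('scene'); cv2.imwrite('pics/t3.png',t);cv2.imwrite('pics/s3.png',c)
overlay(c,'scene',L,(235,150,415,310),4,'pics/o6.png')
overlay(t,'top',L,(230,150,400,280),4,'pics/o5.png')
s,p,r=st()
plan(np.array([591.6,26,95]),down(.131),3)
E
```

```text
clock: 7.75
eef_pos: [582.9, 27.9, 143.8]
tool_rot: [2.953, 1.551, 3.084]
force: [1.1, -0.3, -0.1]
width: 20.2
[582.925  27.858 143.781] 20.227292046385166 [ 1.052 -0.317 -0.075]
total rotvec [ 0.    -0.018 -0.003] deg/row 0.34078182069880264 mm/row 16.804039500800968
[16.531 -0.92   2.875  0.    -0.006 -0.001]
[16.548 -0.902  2.778  0.    -0.006 -0.001]
[16.565 -0.884  2.682  0.    -0.006 -0.001]
```

View pics/o6.png

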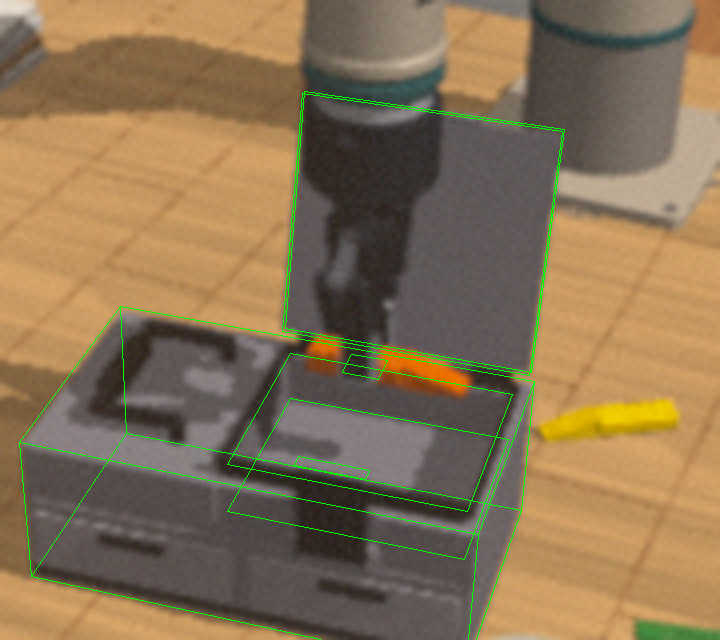

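View pics/o5.png

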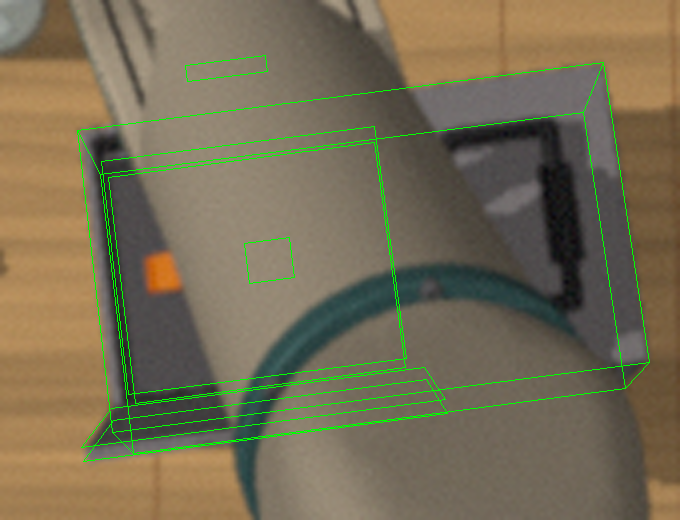

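```bash
python3 -m handwheel '-0.8 8 -1 4 0 -0.009 0;-0.8 12 -1 4 0 -0.009 0;-0.8 14 0 0 0 0 0;-0.8 10 0 0 0 0 0;-0.8 6 0 0 0 0 0;-0.8 0 0 0 0 0 0;-0.8 0 0 0 0 0 0'
python3 - <<'E'
from plan import *
s,p,r=st(); print(p,s['width'],s['force'])
plan(np.array([591.6,26,79]),down(.131),1)
E
```

```text
clock: 8.55
eef_pos: [596.5, 26.9, 96.5]
tool_rot: [0.19, 1.558, 0.321]
force: [0.3, -0.2, 0.3]
width: 20.5
[596.476  26.91   96.537] 20.518884072275057 [ 0.304 -0.213  0.324]
total rotvec [-0.     0.012 -0.002] deg/row 0.7293648397952349 mm/row 18.225168623947905
[17.473 -0.309 -5.171 -0.     0.012 -0.002]
```

```bash
python3 -m handwheel '-0.8 6 0 -2 0 0.012 0;-0.8 5 0 0 0 0 0;-0.8 3 0 0 0 0 0;-0.8 2 0 0 0 0 0;-0.8 0 0 0 0 0 0';  python3 - <<'E'
from plan import *
s,p,r=st(); print(p,s['width'],s['force'])
E
```

```text
clock: 9.05
eef_pos: [595.0, 26.8, 79.9]
tool_rot: [1.211, 1.568, 1.341]
force: [-0.0, 0.3, 0.2]
width: 20.4
[595.033  26.811  79.94 ] 20.434750793649386 [-0.022  0.268  0.22 ]
```

```bash
python3 -m handwheel '-0.8 1.5 0 0 0 0 0;-0.8 0.7 0 0 0 0 0;-0.8 0 0 0 0 0 0;-0.3 0 0 0 0 0 0;-0.1 0 0 0 0 0 0;-0.1 0 0 0 0 0 0;-0.1 0 0 0 0 0 0';  python3 - <<'E'
from plan import *
s,p,r=st(); print(p,s['width'],s['force'])
E
```

```text
clock: 9.75
eef_pos: [595.5, 26.9, 78.2]
tool_rot: [0.827, 1.568, 0.957]
force: [-0.5, 0.0, 0.1]
width: 38.6
[595.515  26.909  78.187] 38.64979084865021 [-0.483  0.006  0.142]
```

Released. Lifting straight out and above the door, then looking.

```bash
python3 -m handwheel '-0.1 -5 0 0 0 0 0;-0.1 -15 0 0 0 0 0;-0.1 -30 0 0 0 0 0;-0.1 -40 0 0 0 0 0;-0.1 -45 0 0 0 0 0;-0.1 -45 0 0 0 0 0;-0.1 -45 0 0 0 0 0;-1 -40 0 0 0 0 0;-1 0 0 0 0 0 0;-1 0 0 0 0 0 0';  python3 - <<'E'
from ov import *
from plan import *
from cell import get_image
s,p,r=st(); print(p,s['width'],s['force'],s['qpos'])
L=wire([590,38,.132,1.805])[7:9]
c=get_image('scene'); cv2.imwrite('pics/s4.png',c)
overlay(c,'scene',L,(235,100,415,310),3,'pics/o7.png')
E
```

```text
clock: 10.75
eef_pos: [593.8, 27.2, 364.3]
tool_rot: [0.263, 1.561, 0.396]
force: [0.3, -0.1, 0.2]
width: -0.1
[593.827  27.174 364.312] -0.13203747905340765 [ 0.305 -0.146  0.161] [ 0.156  0.453 -0.388  1.499  0.176  1.214 -0.124]
```

View pics/o7.png

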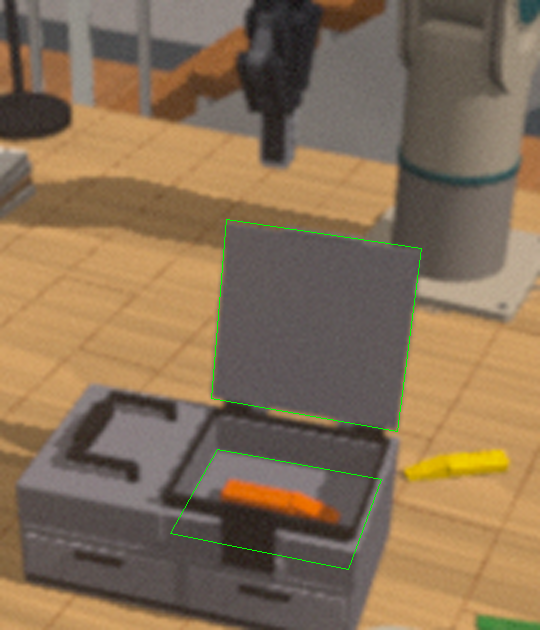

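The scene view shows the lever lying flat in the compartment at about (280,500) in the crop. Next I turn the closed fingers 90° and go behind the door.

Run:
```python
from plan import *
plan(np.array([456,20,345]),down(.132-np.pi/2),11)
```

```text
total rotvec [ 1.572  0.006 -0.01 ] deg/row 8.186756253364619 mm/row 12.707407610258384
[  1.654   0.993 -12.56    0.143   0.001  -0.001]
[  1.661  -0.804 -12.573   0.143   0.001  -0.001]
[  1.669  -2.585 -12.329   0.143   0.001  -0.001]
[  1.679  -4.313 -11.835   0.143   0.001  -0.001]
[  1.69   -5.952 -11.099   0.143   0.001  -0.001]
[  1.702  -7.471 -10.138   0.143   0.001  -0.001]
[ 1.715 -8.836 -8.97   0.143  0.001 -0.001]
[  1.728 -10.022  -7.619   0.143   0.001  -0.001]
[  1.742 -11.003  -6.114   0.143   0.001  -0.001]
[  1.755 -11.76   -4.484   0.143   0.001  -0.001]
[  1.768 -12.277  -2.763   0.143   0.001  -0.001]
```

```bash
python3 -m handwheel '-1 1 1 -13 0.143 0 0;-1 1 -1 -13 0.143 0 0;-1 1 -3 -12 0.143 0 0;-1 2 -4 -12 0.143 0 0;-1 2 -6 -11 0.143 0 0;-1 2 -7 -10 0.143 0 0;-1 2 -9 -9 0.143 0 0;-1 2 -10 -8 0.143 0 0;-1 2 -11 -6 0.143 0 0;-1 2 -12 -4 0.143 0 0'; python3 -m handwheel '-1 2 -12 -3 0.143 0 0;-1 0 0 0 0 0 0;-1 0 0 0 0 0 0';python3 - <<'E'
from plan import *
s,p,r=st(); print(p,s['force'],s['qpos'])
plan(np.array([456,20,300]),down(.132-np.pi/2),2)
E
```

```text
clock: 11.8
eef_pos: [455.1, 22.3, 335.2]
tool_rot: [-2.043, 1.555, 2.886]
force: [0.7, -0.2, -0.3]
width: 0.2
clock: 12.1
eef_pos: [438.6, 22.5, 330.7]
tool_rot: [-1.774, 1.547, 3.009]
force: [-0.1, -0.4, -0.1]
width: -0.0
[438.606  22.464 330.651] [-0.053 -0.374 -0.083] [-0.062  0.228 -0.061  1.919  0.009  1.018 -1.626]
total rotvec [-0.061 -0.005  0.023] deg/row 1.8812800124310454 mm/row 17.664033532191254
[15.114  8.94   1.916 -0.031 -0.003  0.011]
[15.221  8.703  2.145 -0.031 -0.003  0.011]
```

```bash
python3 -m handwheel '-1 20 2 0 -0.03 0 0.011;-1 25 2 0 -0.03 0 0.011;-1 25 2 0 0 0 0;-1 15 2 0 0 0 0;-1 0 0 0 0 0 0';python3 - <<'E'
from plan import *
from ov import *
from cell import get_image
s,p,r=st(); print(p,s['force'])
plan(np.array([456,20,245]),down(.132-np.pi/2),1)
a=r.apply([[8,-11,-10],[8,-11,10],[8,11,10],[8,11,-10],[8,-11,-10]])+p
t=get_image('top'); c=get_image('scene')
L=wire([590,38,.132,1.805])+[a]
overlay(c,'scene',L,(235,100,435,310),3,'pics/o8.png')
overlay(t,'top',L,(230,150,400,300),4,'pics/o9.png')
E
```

```text
clock: 12.6
eef_pos: [449.9, 24.1, 242.3]
tool_rot: [2.691, 1.564, 1.269]
force: [-0.7, 0.0, 0.4]
width: 0.1
[449.905  24.14  242.307] [-0.69   0.019  0.373]
total rotvec [ 0.017 -0.006 -0.003] deg/row 1.0380885982627635 mm/row 7.844602354158424
[-2.708  5.422  4.981  0.017 -0.006 -0.003]
```

View pics/o8.png

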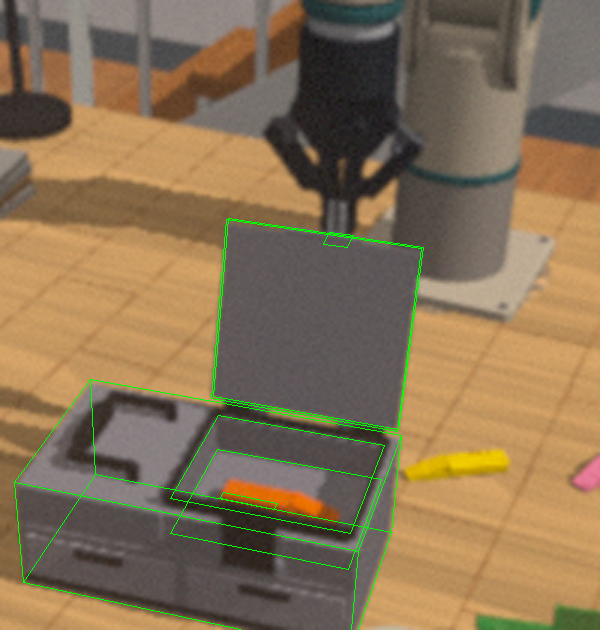

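View pics/o9.png

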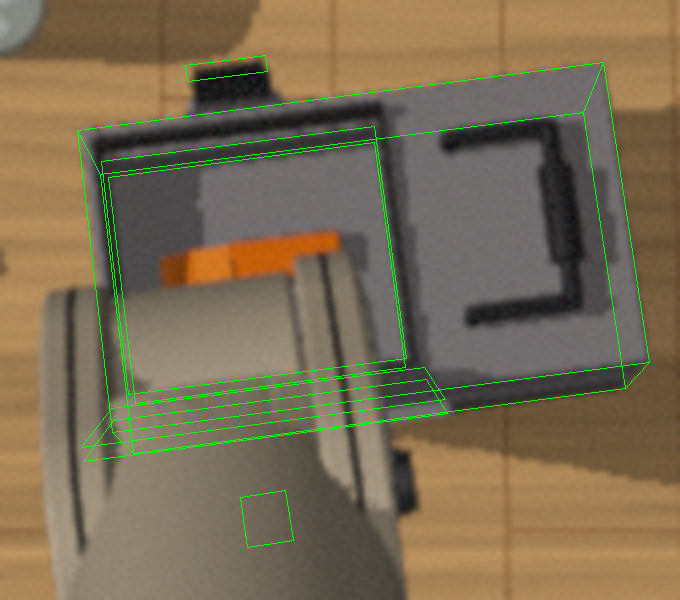

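```bash
python3 -m handwheel '-1 -2 5 3 0.017 0 0;-1 -1 5 2 0 0 0;-1 0 5 0 0 0 0;-1 0 5 0 0 0 0;-1 0 5 0 0 0 0;-1 0 5 0 0 0 0';cat > bx.py <<'E'
from plan import *
B=np.array([589,37,0]); yaw=.132
def box():
    s,p,r=st(); b=R.from_euler('z',-yaw).apply(p-B); f=R.from_euler('z',-yaw).apply(s['force'])
    m=R.from_euler('z',-yaw).as_matrix()@r.as_matrix()
    e=(r.inv()*down(yaw-np.pi/2)).as_rotvec()
    print('t',round(s['clock'],2),'TCP box',b.round(1),'F box',f.round(2),'roterr',e.round(3)); return s,b,r
def rel(T,rot=True):  # shift in tool axes to box point T
    s,b,r=box(); d=R.from_euler('z',yaw).apply(np.array(T)-b); print('shift',r.inv().apply(d).round(1))
if __name__=='__main__': box()
E
python3 bx.py
```

```text
clock: 13.3
eef_pos: [485.8, 23.0, 251.0]
tool_rot: [2.0, 1.557, 0.56]
force: [-0.6, -0.6, 0.2]
width: 0.3
t 13.3 TCP box [-104.2   -0.3  251. ] F box [-0.72 -0.53  0.21] roterr [-0.001 -0.006 -0.012]
```

```bash
python3 - <<'E'
from cell import get_image
import cv2
c=get_image('scene'); cv2.imwrite('pics/s5.png',cv2.resize(c[100:320,235:435],None,fx=3,fy=2.7))
E
python3 bx.py
```

```text
t 13.35 TCP box [-103.1   -0.3  251. ] F box [ 0.75 -0.    0.44] roterr [-0.001 -0.006 -0.014]
```

View pics/s5.png

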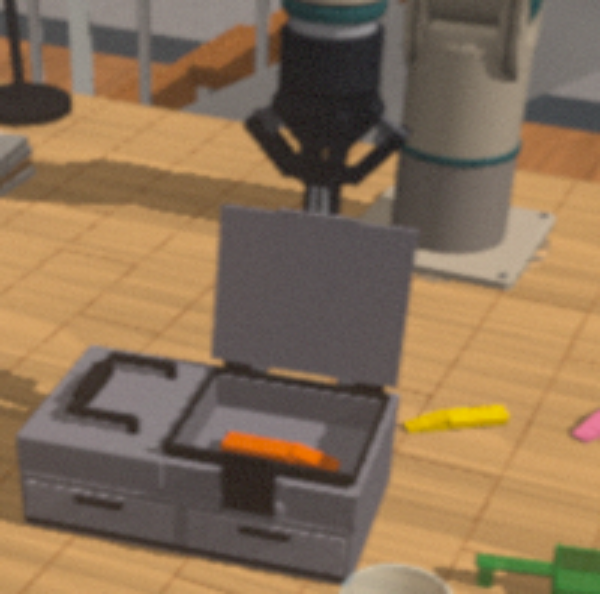

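```bash
python3 -m handwheel '-1 2 4 0 0 0 -0.012;-1 2 4 0 0 0 0;-1 1 4 0 0 0 0;-1 0 4 0 0 0 0;-1 0 0 0 0 0 0'; python3 bx.py
```

```text
clock: 13.85
eef_pos: [504.1, 25.6, 245.1]
tool_rot: [-3.036, 1.565, 1.808]
force: [0.6, 1.1, -0.4]
width: -0.1
t 13.85 TCP box [-85.7  -0.1 245.1] F box [ 0.75  0.99 -0.36] roterr [-0.001 -0.006  0.001]
```

```bash
python3 -m handwheel '-1 -1 8 0 0 0 0;-1 0 8 0 0 0 0;-1 0 8 0 0 0 0;-1 2 8 0 0 0 0;-1 2 8 0 0 0 0;-1 2 8 0 0 0 0;-1 0 0 0 0 0 0'; python3 bx.py
```

```text
clock: 14.55
eef_pos: [556.4, 32.6, 239.4]
tool_rot: [-3.122, 1.565, 1.722]
force: [-0.4, -0.6, -0.8]
width: 0.3
t 14.55 TCP box [-32.9  -0.  239.4] F box [-0.46 -0.55 -0.85] roterr [-0.001 -0.006  0.   ]
```

```bash
python3 -m handwheel '-1 4 7 0 0 0.006 0;-1 5 7 0 0 0 0;-1 6 7 0 0 0 0;-1 6 7 0 0 0 0;-1 7 7 0 0 0 0;-1 0 0 0 0 0 0'; python3 bx.py;  python3 - <<'E'
from cell import get_image
import cv2
c=get_image('scene'); cv2.imwrite('pics/s6.png',cv2.resize(c[100:320,235:435],None,fx=3,fy=2.7))
E
```

```text
clock: 15.15
eef_pos: [594.0, 37.9, 208.3]
tool_rot: [-3.096, 1.558, 1.747]
force: [-0.5, -0.2, -0.6]
width: 0.1
t 15.15 TCP box [  5.1   0.2 208.3] F box [-0.54 -0.11 -0.58] roterr [-0.001 -0.012  0.001]
```

View pics/s6.png

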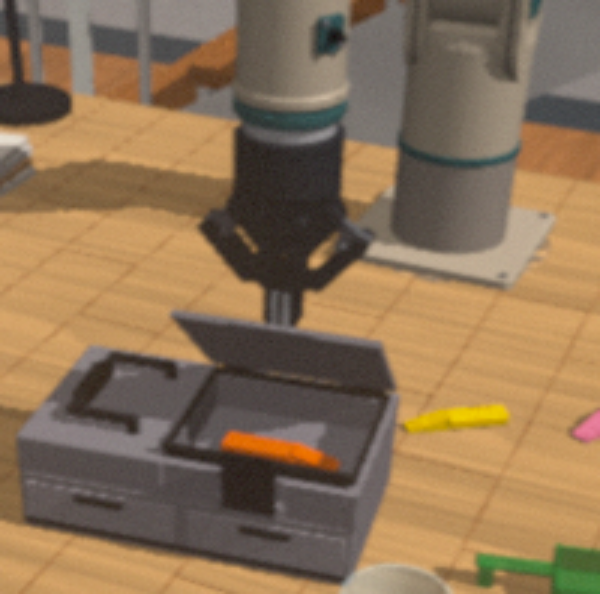

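```bash
python3 -m handwheel '-1 4 7 0 0 0.012 0;-1 5 6 0 0 0 0;-1 6 5 0 0 0 0;-1 6 5 0 0 0 0;-1 6 3 0 0 0 0;-1 6 2 0 0 0 0;-1 0 0 0 0 0 0'; python3 bx.py
```

```text
clock: 15.9
eef_pos: [623.5, 42.5, 172.8]
tool_rot: [-3.105, 1.545, 1.738]
force: [0.2, -0.2, 0.3]
width: 0.2
t 15.9 TCP box [ 34.9   0.9 172.8] F box [ 0.18 -0.21  0.28] roterr [-0.001 -0.025  0.001]
```

```bash
python3 -m handwheel '-1 5 3 0 0 -0.02 0;-1 5 3 0 0 0 0;-1 5 2 0 0 0 0;-1 4 2 0 0 0 0;-1 0 0 0 0 0 0;-1 0 0 0 0 0 0'; python3 bx.py;  python3 - <<'E'
from cell import get_image
import cv2
c=get_image('scene'); cv2.imwrite('pics/s7.png',cv2.resize(c[150:320,255:395],None,fx=4,fy=3.5,interpolation=cv2.INTER_CUBIC))
E
```

```text
clock: 16.5
eef_pos: [633.9, 44.6, 152.1]
tool_rot: [-2.836, 1.567, 2.008]
force: [0.5, 0.7, -0.9]
width: 0.3
t 16.5 TCP box [ 45.5   1.6 152.1] F box [ 0.57  0.6  -0.86] roterr [-0.    -0.004  0.001]
```

View pics/s7.png

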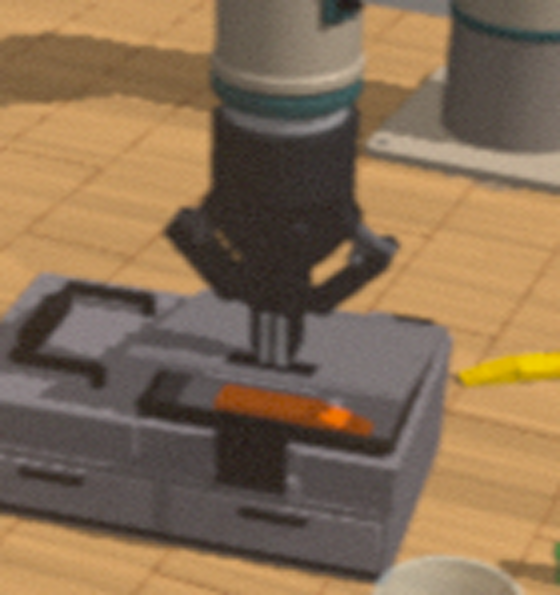

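```bash
python3 -m handwheel '-1 4 3 0 0 0 0;-1 4 2 0 0 0 0;-1 3 1 0 0 0 0;-1 0 0 0 0 0 0;-1 0 0 0 0 0 0'; python3 bx.py
```

```text
clock: 17.05
eef_pos: [640.6, 45.1, 140.5]
tool_rot: [-3.037, 1.567, 1.806]
force: [0.9, -0.7, 0.1]
width: -0.1
t 17.05 TCP box [ 52.2   1.2 140.5] F box [ 0.81 -0.81  0.06] roterr [-0.001 -0.004  0.   ]
```

```bash
python3 -m handwheel '-1 1.5 0 0 0 0 0;-1 1.5 0 0 0 0 0;-1 1 0 0 0 0 0'; python3 bx.py;python3 -m handwheel '-1 1 0 0 0 0 0;-1 1 0 0 0 0 0'; python3 bx.py
```

```text
clock: 17.35
eef_pos: [640.8, 45.1, 136.6]
tool_rot: [3.062, 1.567, 1.622]
force: [-0.0, 0.3, -0.1]
width: -0.1
t 17.35 TCP box [ 52.4   1.2 136.6] F box [ 0.02  0.34 -0.12] roterr [-0.001 -0.004 -0.   ]
clock: 17.55
eef_pos: [640.8, 45.1, 134.5]
tool_rot: [3.035, 1.567, 1.595]
force: [0.3, 0.3, 0.9]
width: 0.0
t 17.55 TCP box [ 52.4   1.2 134.5] F box [0.37 0.3  0.87] roterr [-0.001 -0.004 -0.   ]
```

```bash
python3 -m handwheel '-1 0 0 0 0 0 0'; python3 bx.py
```

```text
clock: 17.65
eef_pos: [640.7, 45.1, 134.4]
tool_rot: [3.117, 1.567, 1.678]
force: [0.6, 0.3, -0.1]
width: -0.2
t 17.65 TCP box [ 52.3   1.2 134.4] F box [ 0.6   0.19 -0.07] roterr [-0.001 -0.003 -0.   ]
```

Moves are precise at this speed. Stepping down 1 mm at a time and checking the force each time.

```bash
for i in 1; do python3 -m handwheel '-1 1 0 0 0 0 0' | grep -E 'eef|force'; python3 -m handwheel '-1 1 0 0 0 0 0'| grep -E 'eef|force'; python3 -m handwheel '-1 1 0 0 0 0 0'| grep -E 'eef|force';python3 -m handwheel '-1 1 0 0 0 0 0'| grep -E 'eef|force'; done
```

```text
eef_pos: [640.8, 45.1, 133.4]
force: [1.1, -0.3, 0.3]
eef_pos: [640.8, 45.1, 132.4]
force: [-0.1, -0.0, 0.2]
eef_pos: [640.8, 45.1, 131.4]
force: [-0.0, -0.4, 1.0]
eef_pos: [640.8, 45.1, 130.2]
force: [-0.8, -0.4, -0.1]
```

```bash
python3 -m handwheel '-1 1 0 0 0 0 0' | grep -E 'eef|force'; python3 -m handwheel '-1 1 0 0 0 0 0'| grep -E 'eef|force'; python3 -m handwheel '-1 0.7 0 0 0 0 0'| grep -E 'eef|force'
```

```text
eef_pos: [640.8, 45.2, 129.2]
force: [0.3, 0.3, 0.5]
eef_pos: [640.9, 45.1, 128.3]
force: [-0.1, 0.6, 3.2]
eef_pos: [641.0, 45.1, 127.8]
force: [-0.6, 0.4, 3.0]
```

```bash
python3 -m handwheel '-1 0.6 0 0 0 0 0' | grep -E 'eef|force'; python3 -m handwheel '-1 0.6 0 0 0 0 0'| grep -E 'eef|force'; python3 -m handwheel '-1 0.6 0 0 0 0 0'| grep -E 'eef|force'
```

```text
eef_pos: [641.0, 45.1, 127.5]
force: [-1.8, 0.5, 3.1]
eef_pos: [641.0, 45.2, 127.2]
force: [-1.6, -0.7, 3.7]
eef_pos: [641.0, 45.2, 126.9]
force: [-1.1, 0.2, 5.1]
```

```bash
python3 -m handwheel '-1 0.8 0 0 0 0 0' | grep -E 'eef|force'; python3 -m handwheel '-1 0.8 0 0 0 0 0'| grep -E 'eef|force'; python3 -m handwheel '-1 0.8 0 0 0 0 0'| grep -E 'eef|force'
```

```text
eef_pos: [641.1, 45.2, 126.3]
force: [-1.2, 0.9, 3.6]
eef_pos: [641.1, 45.2, 125.4]
force: [-1.5, -0.4, 3.5]
eef_pos: [641.1, 45.1, 124.5]
force: [-0.8, -0.6, 3.0]
```

```bash
python3 -m handwheel '-1 0.8 0 0 0 0 0' | grep -E 'eef|force'; python3 -m handwheel '-1 0.8 0 0 0 0 0'| grep -E 'eef|force'
```

```text
eef_pos: [641.2, 45.2, 123.5]
force: [0.1, 0.5, 2.4]
eef_pos: [641.2, 45.2, 122.4]
force: [0.6, -0.9, 0.1]
```

```bash
python3 -m handwheel '-1 0.6 0 0 0 0 0' | grep -E 'eef|force'; python3 -m handwheel '-1 0.6 0 0 0 0 0'| grep -E 'eef|force';python3 - <<'E'
from cell import get_image
import cv2
c=get_image('scene'); cv2.imwrite('pics/s8.png',cv2.resize(c[170:320,255:395],None,fx=5,fy=4,interpolation=cv2.INTER_CUBIC))
t=get_image('top'); cv2.imwrite('pics/t8.png',cv2.resize(t[150:270,230:400],None,fx=4,fy=4,interpolation=cv2.INTER_CUBIC))
E
```

```text
eef_pos: [641.2, 45.2, 121.6]
force: [-0.7, -0.2, 4.2]
eef_pos: [641.2, 45.2, 121.1]
force: [-1.1, -0.6, 4.9]
```

View pics/s8.png

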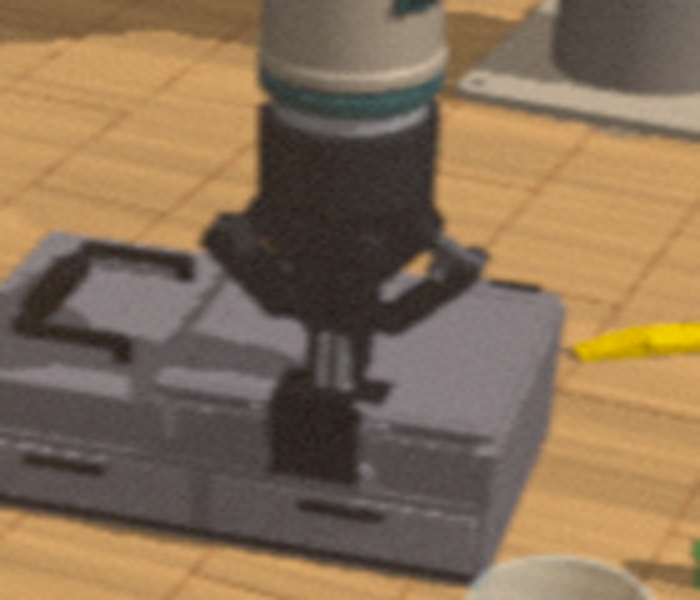

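View pics/t8.png

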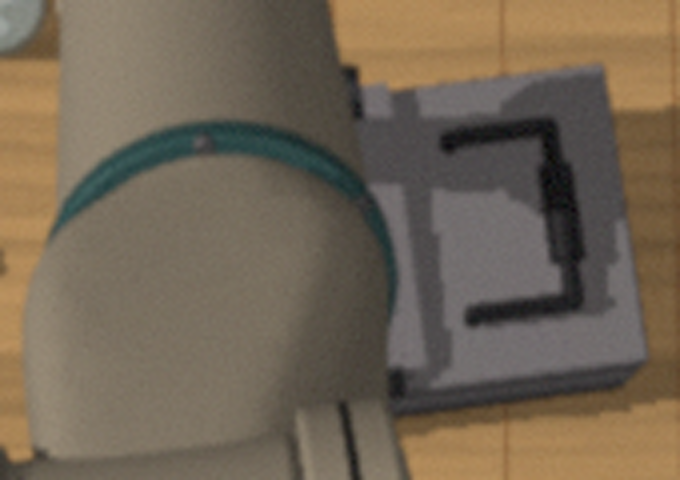

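```bash
cat > tf.py <<'E'
from bx import *
s,b,r=box(); print('tau',s['tau'].round(2),'torque',s['torque'].round(2),'qd max',abs(s['qd']).max().round(4))
E
python3 tf.py; python3 -m handwheel '-1 0.7 0 0 0 0 0' | grep -E 'eef|force';python3 tf.py; python3 -m handwheel '-1 0.7 0 0 0 0 0' | grep -E 'eef|force';python3 tf.py
```

```text
t 19.45 TCP box [ 52.8   1.3 121.1] F box [-1.23 -0.63  3.51] roterr [-0.001 -0.003 -0.002]
tau [ -0.02 -56.36   0.04 -15.28   0.01  -0.36  -0.  ] torque [0.02 0.24 0.01] qd max 0.0025
eef_pos: [641.3, 45.2, 120.7]
force: [-1.8, -0.5, 6.5]
t 19.55 TCP box [ 52.9   1.2 120.7] F box [-1.87 -0.26  6.54] roterr [-0.001 -0.003 -0.002]
tau [ -0.01 -55.62   0.05 -15.21   0.02  -0.51   0.  ] torque [0.   0.34 0.04] qd max 0.012
eef_pos: [641.2, 45.2, 120.5]
force: [-2.7, -0.9, 10.0]
t 19.65 TCP box [ 52.8   1.2 120.5] F box [-2.83 -0.52 10.04] roterr [-0.001 -0.003 -0.002]
tau [ -0.02 -52.99   0.07 -14.86   0.04  -0.99  -0.  ] torque [-0.02  0.67 -0.01] qd max 0.0045
```

```bash
python3 -m handwheel '-1 0.7 0 0 0 0 0' | grep -E 'eef|force';python3 -m handwheel '-1 0.7 0 0 0 0 0' | grep -E 'eef|force';python3 tf.py
```

```text
eef_pos: [641.2, 45.2, 120.6]
force: [-1.8, 0.1, 8.8]
eef_pos: [641.2, 45.2, 120.5]
force: [-2.5, -0.6, 7.6]
t 19.85 TCP box [ 52.9   1.2 120.5] F box [-2.61 -0.31  7.59] roterr [-0.001 -0.003 -0.002]
tau [ -0.02 -54.22   0.06 -15.1    0.03  -0.81  -0.  ] torque [-0.02  0.49  0.02] qd max 0.0031
```

```bash
python3 -m handwheel '-1 0.9 0 0 0 0 0' | grep -E 'eef|force';python3 -m handwheel '-1 1.0 0 0 0 0 0' | grep -E 'eef|force';python3 tf.py
```

```text
eef_pos: [641.2, 45.2, 120.5]
force: [-2.4, 0.4, 10.5]
eef_pos: [641.2, 45.2, 120.5]
force: [-3.5, -0.4, 10.2]
t 20.05 TCP box [ 52.8   1.2 120.5] F box [-3.55  0.04 10.19] roterr [-0.001 -0.003 -0.003]
tau [ -0.02 -52.71   0.07 -14.93   0.05  -1.1   -0.  ] torque [-0.05  0.67 -0.01] qd max 0.0044
```

```bash
python3 -m handwheel '-1 1.2 0 0 0 0 0' | grep -E 'eef|force';python3 -m handwheel '-1 1.3 0 0 0 0 0' | grep -E 'eef|force';python3 tf.py
```

```text
eef_pos: [641.3, 45.2, 120.5]
force: [-3.3, -0.7, 12.1]
eef_pos: [641.3, 45.2, 120.5]
force: [-3.4, -0.3, 11.4]
t 20.25 TCP box [ 52.9   1.3 120.5] F box [-3.37  0.11 11.43] roterr [-0.001 -0.003 -0.003]
tau [ -0.03 -51.63   0.08 -14.83   0.06  -1.32  -0.  ] torque [-0.09  0.86 -0.04] qd max 0.007
```

```bash
python3 -m handwheel '-1 1.5 0 0 0 0 0' | grep -E 'eef|force';python3 -m handwheel '-1 1.6 0 0 0 0 0' | grep -E 'eef|force';python3 tf.py
```

```text
eef_pos: [641.3, 45.2, 120.5]
force: [-4.4, -0.4, 14.3]
eef_pos: [641.2, 45.2, 120.5]
force: [-4.5, -0.2, 13.7]
t 20.45 TCP box [ 52.9   1.2 120.5] F box [-4.53  0.39 13.66] roterr [-0.001 -0.003 -0.004]
tau [ -0.03 -50.55   0.09 -14.74   0.07  -1.53  -0.  ] torque [-0.08  0.99 -0.01] qd max 0.005
```

```bash
python3 -m handwheel '-1 1.75 0 0 0 0 0' | grep -E 'eef|force';python3 tf.py; python3 -m handwheel '-1 -0.6 0 0 0 0 0;-1 -1 0 0 0 0 0;-1 -1 0 0 0 0 0' | grep -E 'eef|force';python3 -m handwheel '-1 -1 0 0 0 0 0' | grep -E 'eef|force';python3 -m handwheel '-1 -1 0 0 0 0 0' | grep -E 'eef|force'
```

```text
eef_pos: [641.3, 45.2, 120.5]
force: [-4.6, -0.4, 15.0]
t 20.55 TCP box [ 52.9   1.2 120.5] F box [-4.64  0.18 15.03] roterr [-0.002 -0.003 -0.005]
tau [ -0.03 -49.95   0.09 -14.67   0.08  -1.65  -0.  ] torque [-0.03  1.05 -0.02] qd max 0.0084
eef_pos: [641.1, 45.2, 123.4]
force: [0.3, 0.1, -0.2]
eef_pos: [641.0, 45.2, 123.9]
force: [-0.0, 0.1, -0.4]
eef_pos: [640.8, 45.1, 124.5]
force: [0.7, -0.2, 0.6]
```

Force vanished by z = 123.4, so the door isn't following the finger up. Withdrawing to check by eye.

```bash
python3 -m handwheel '-1 -5 0 0 0 0 0;-1 -15 0 0 0 0 0;-1 -30 0 0 0 0 0;-1 -40 0 0 0 0 0;-1 -45 0 0 0 0 0;-1 -40 -20 0 0 0 0;-1 -20 -40 0 0 0 0;-1 0 -45 0 0 0 0;-1 0 -45 0 0 0 0;-1 0 -40 0 0 0 0'| grep -E 'eef|force'; python3 -m handwheel '-1 0 -40 20 0 0 0;-1 0 0 45 0 0 0;-1 0 0 45 0 0 0;-1 0 0 45 0 0 0;-1 0 0 45 0 0 0;-1 0 0 0 0 0 0'| grep -E 'clock|eef|force'
python3 - <<'E'
from ov import *
from cell import get_image
t=get_image('top'); c=get_image('scene')
cv2.imwrite('pics/t9.png',t);cv2.imwrite('pics/s9.png',c)
x=cv2.resize(c[210:330,235:395],None,fx=5,fy=5,interpolation=cv2.INTER_CUBIC); cv2.imwrite('pics/s9c.png',x)
cv2.imwrite('pics/t9c.png',cv2.resize(t[150:270,230:400],None,fx=4,fy=4,interpolation=cv2.INTER_CUBIC))
E
```

```text
eef_pos: [451.6, 20.1, 334.2]
force: [0.4, -0.0, 1.2]
clock: 22.65
eef_pos: [431.0, -189.2, 341.2]
force: [-0.5, -1.6, 0.3]
```

View pics/s9c.png

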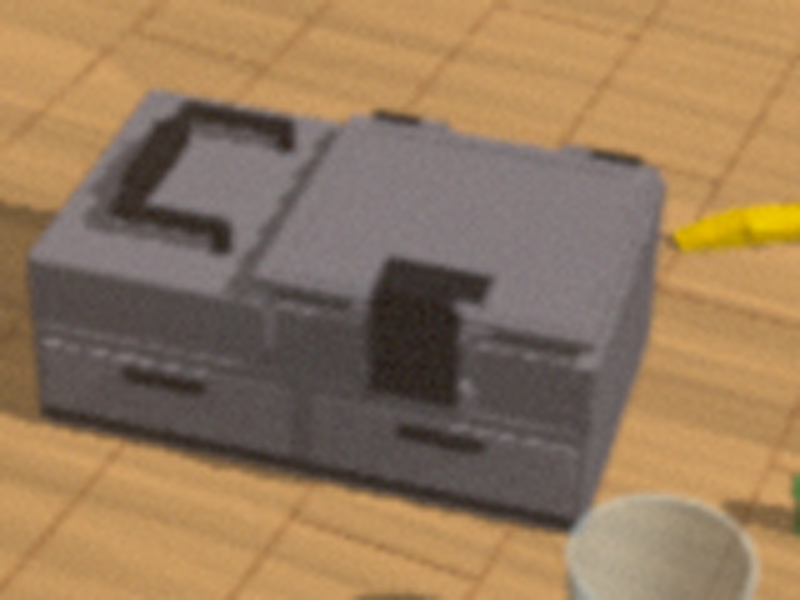

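View pics/t9.png

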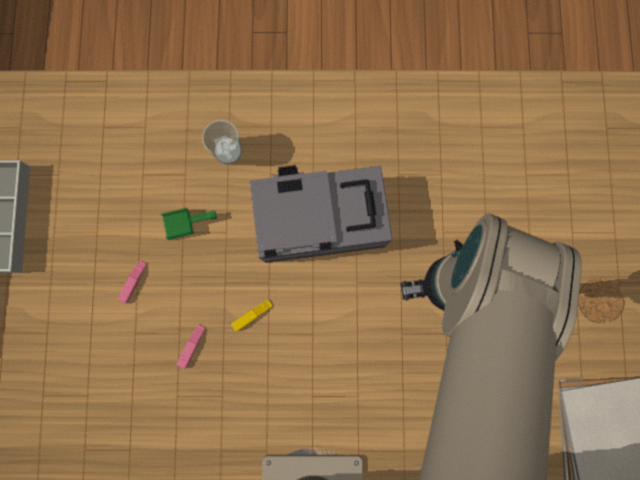

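Run:
```python
from ov import *
c=cv2.imread('pics/s9.png'); t=cv2.imread('pics/t9.png'); t0=cv2.imread('pics/top0.png')
# scene-only aligned pose
v=[593.6,42.8,.1373]
for th,n in((-.02,'a'),(.045,'b')):
    x,y,a=v; W=lambda P:Rz(a).apply(np.array(P,float))+[x,y,0]
    L=[W([(78,80,100),(78,-190,100),(-78,-190,100)]),W([door(p,th,3) for p in[(0,78),(150,78),(150,-78),(0,-78),(0,78)]])]
    overlay(c,'scene',L,(235,220,375,310),5,f'pics/p{n}.png')
A=cv2.imread('pics/pa.png');B=cv2.imread('pics/pb.png'); cv2.imwrite('pics/pab.png',cv2.resize(np.vstack([A,B]),None,fx=.66,fy=.66))
k=lambda i:cv2.resize(i[160:200,260:320],None,fx=6,fy=6,interpolation=cv2.INTER_CUBIC)
cv2.imwrite('pics/tt.png',np.hstack([k(t0),k(t)]))
```

```text
(no output)
```

View pics/pab.png

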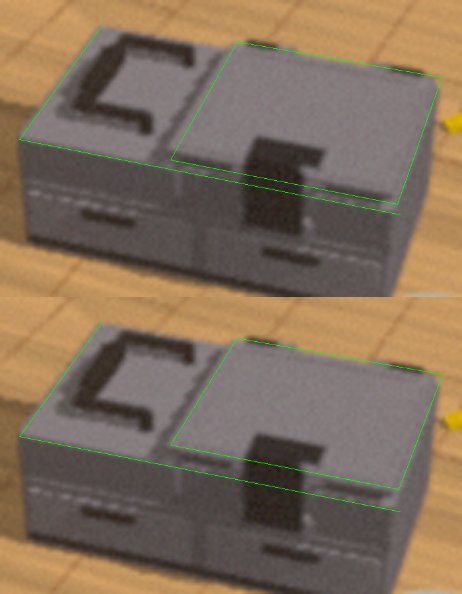

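View pics/tt.png

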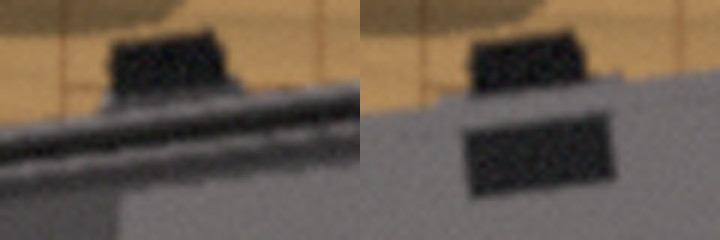

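The −0.02 rad outline lies on the door's front edge and the 0.045 rad one does not. In the top view the tongue is where it started, upright, and the scoop, tumbler and car still look where they were. The tool is clear of everything, so I'm handing in.

Run:
```python
from cell import ctrl,get_image
import cv2,numpy as np
t=get_image('top'); t0=cv2.imread('pics/top0.png')
for n,(x0,y0,x1,y1) in dict(tumbler=(198,115,248,168),scoop=(158,200,220,244),door_now_vs_t9=(250,165,335,265)).items():
    ref=cv2.imread('pics/t9.png') if 'door' in n else t0
    print(n,cv2.absdiff(t[y0:y1,x0:x1],ref[y0:y1,x0:x1]).mean().round(2))
c=get_image('scene'); c0=cv2.imread('pics/scene0.png'); print('car',cv2.absdiff(c[210:245,175:222],c0[210:245,175:222]).mean().round(2))
s=ctrl.read_state(); print(s['clock'],s['eef_pos'],s['force'])
print(ctrl.finish_job())
```

```text
tumbler 2.01
scoop 2.31
door_now_vs_t9 2.14
car 3.56
22.85 [ 431.21951899 -181.1662163   340.37564249] [0.87555159 1.01669543 0.83734835]
the job is handed in; nothing more can be done
None
```

The orange pry lever is in the compartment and the door is shut and latched. I handed the job in at 22.85 s. I gripped the lever by its handle, laid it flat on the compartment floor, pushed the door over from behind with the closed fingers, and pressed slowly on the dark patch.

**Forces:** The ramp pushed back with about 5 N at most, less than the 8–13 N in the brief; readings came only at the end of each step, so I may have missed the peak. The force then eased to about 0 and rose again. The door stopped hard at TCP z = 120.5 mm, where I pressed to 15 N vertical, about 15.7 N with the sideways part. Joint torques agreed with the force readings.

**Last checks:**
- **Latch:** On letting go, the force had fallen to zero by z = 123.4 mm, so the door did not follow the fingers up.
- **Door angle:** In the scene picture the front edge fits −0.02 rad and clearly not 0.045 rad. The latch tongue is back upright, and the door had not moved in a second top picture.
- **Bystanders:** The scoop and tumbler areas match the first top picture to within about 2 grey levels. The car's area in the scene picture differed a little more, by 3.6. I saw no sign that any of them moved.
- **Camera disagreement:** Fitted separately, the two cameras put the box 5–7 mm apart. I worked with a pose close to the top camera's, and the margins covered the difference.

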